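# Set and lock the focus of the up-looking inspection camera

## Robot

A 7-joint arm with a two-finger parallel gripper is mounted at the origin on the work surface. World frame = base frame: x ahead of the robot, y to its left, z up, the work surface at z = 0. Lengths are in mm, angles in rad, forces in N, time in s.
With the tool pointing down it reaches from about 425 to 950 mm from the base axis. Payload 4.7 kg.
Tool frame: the origin (TCP) lies at the centre of the arm's flange, where the gripper is bolted on; the fingertips stand 182 mm ahead of it and the grasp point (between the pads) lies 164 mm ahead of it; z points along the fingers, x is the direction in which the jaws open and shut, and the axes are right-handed (so a half turn about z gives the same grasp; the last joint's range is limited). The gripper opens to 87 mm and grips with 3 to 60 N. Pads are 19 mm wide; open, the fingers measure 117 mm over their backs; the gripper's body (75 mm by 190 mm) begins 51 mm behind the grasp point.
Start: joints at [1.153, 0.469, -0.049, 1.532, 0.024, 1.141, -0.082], TCP at [255.913, -624.611, 404.773] pointing down, gripper open.
Joint ranges: [-2.59, 2.59], [-0.33, 1.99], [-1.39, 1.29], [0.1, 2.45], [-1.04, 4.18], [0.21, 1.99], [-2.66, 2.66]. Speed limits (rad/s): [2.57, 2.57, 3.14, 3.14, 3.14, 3.14, 3.14].

## Interface

Orientations are given as a rotation vector (axis times angle).
In Python, from plant import * gives the robot as it stands. The module is installed in compiled form; this text tells all that it offers.
- The arm moves only by the tool drive_tool, never from a script. Its argument "motion" is a list of rows, each a list of 7 numbers: the shift along the tool's x, y, z in cm, then the turn, a rotation vector about the tool's x, y, z in degrees, then the finger opening in cm, from 0 to 8.7. In form: [[dx, dy, dz, rx, ry, rz, gripper], ...]. A call has 1 to 8 rows; each row is the pose to reach, as a shift and turn from the pose commanded when the call began, along the tool's axes at that moment; what a row does not reach only later rows make up. A row lasts 1/12 s, in which the tool goes at most 41.7 mm and 7.16 degrees, less where a joint would pass 70% of its speed; a pose out of reach is approached as far as the arm can. A call with a gripper value outside its range is refused whole. The fingers move at their own pace and stop on an object; the grip force is fixed at half the most. Time passes only in rows, so rows that repeat a pose let the fingers close. It gives the time, the measured TCP pose, the force and the opening at its end, in the units of the state.
- sense(): the state, without advancing time (a new reading comes with each control period).
- get_image(name): name is "side" or "top" or "wrist"; returns a dict with "frame" (400x640x3 uint8, red, green, blue), "depth" (400x640 float32, mm along the optical axis (not along the pixel's ray), 0 where there is no reading), "intrinsics" (3x3 intrinsics, pixels), "R" (3x3) and "t" (3): a world point X has camera coordinates R X + t; the wrist camera has in their place "mount" (4x4, takes a point from camera to tool coordinates, whose origin is the TCP and whose axes are the tool frame's). Camera axes: x right, y down, z forward; pixel columns grow to the right and rows downward; lengths in mm; the calibration is good to about 2 mm. A picture is of the moment at which its call begins: read the wrist's pose just before it.
- close_job(): hands the job in, once; it reports no verdict.
The state is a dict: "time": time; "joint_pos": joint angles; "qd": joint speeds; "effort": joint torques, N m; "ee_pos": TCP position; "eef_rot": TCP orientation; "wrist_force": force on the tool from outside, world axes, zero at the start; "ft_torque": the same for the moment, N m; "gripper_width": finger opening in mm.
Only numpy, scipy, OpenCV 4.12 (cv2) and the standard library are available. Lean on these libraries where they do the work, as an engineer would, in place of code of your own. Each camera call takes 0.05 s, during which the arm holds its last target. There are 200 camera calls.

## Task

Swing the lens's focus lever to the red mark on the camera, then hold the barrel there, within one 5-degree scale division, while you turn the knurled brass lock ring home by its lever. The ring drags the barrel round unless the barrel is held against it, so squeeze the two levers towards each other and keep the focus lever at the mark. Nip the ring up against its stop with about 25 N without bending its lever, then let go; leave the other things on the bench where they are.

Things in the scene. Friction and masses are not known exactly. Their poses are not given: they have to be found in the camera images.
- lens_axis (a point): point on the lens's vertical axis, 112 mm above the bench, half-way up the lever posts; frame of the camera: grey enclosure 110 x 110 x 70 mm high (base 130 x 130 x 8 mm), screwed down; x points level to the red mark, z up. On its top, centred, stands the black lens barrel (56 mm across, top at 127 mm); round its foot the knurled brass lock ring (65 mm across, 72 to 86 mm above the bench)
- focus_mark (a point): red line on the enclosure's top, 70 mm above the bench, 50 mm from the lens axis: where the focus lever must point. White scale lines 5 degrees apart lie either side of it
- focus_lever (a point): focus lever of the barrel: upright steel post 10 mm across with a blue band, 94 to 130 mm above the bench, on a short rod from the barrel. Origin on the post's centre line, 112 mm up, 45 mm from the lens axis; x points radially outward. The outer sides of both posts are clear
- lock_lever (a point): lever of the lock ring: upright steel post 10 mm across with an orange band, 75 to 130 mm above the bench. Origin on the post's centre line, 112 mm up, 45 mm from the lens axis; x radially outward. It starts 0.95 to 1.35 rad anticlockwise (from above) of the focus lever, at most 67 mm over the posts' outer sides; home it is 0.35 to 0.55 rad from it, lens by lens. Bends if pushed with over 35 N
- lens_barrel (a joint): turn of the lens barrel in the camera, rad: 0 when the focus lever points at the red mark, positive anticlockwise from above, stops at -0.75 and 0.75. It starts 0.25 to 0.6 rad clockwise (negative) of the mark. Light drag of 0.12 N m (about 3 N at the post); stays where it is left
- lock_ring (a joint): turn of the lock ring ON THE BARREL (not on the camera), rad: grows as it turns clockwise from above, to tighten; home at a firm stop at 0.8; starts loose at 0 to 0.2. Its drag on the barrel, 0.33 N m growing to 0.57 N m at home (9 to 13 N at the post), exceeds the barrel's own: pushed alone it carries the barrel round. At the stop it wants nipping up with about 25 N at the post. Stays where left
- lens_cap: black plastic lens cap 58 mm across, 10 mm high, lying beside the camera; origin at the centre of its underside; leave it where it is
- screwdriver: screwdriver with yellow handle, 170 mm long, lying beside the camera; origin at the centre of its underside; leave it where it is
- circuit_board: green circuit board 100 x 70 mm with small parts; origin at the centre of its underside; leave it where it is
- parts_basket: pink slatted basket 150 x 110 x 60 mm; origin at the centre of its underside; leave it where it is
- jar: glass jar with white lid, 68 mm across, 85 mm high; origin at the centre of its underside; leave it where it is
- solder_spool: metal solder spool 56 mm across, 37 mm high; origin at the centre of its underside; leave it where it is
- flux_bottle: small white bottle with red cap, 42 mm across, 95 mm high; origin at the centre of its underside; leave it where it is
Mind the look-alikes: they are no part of the job. What is shaped like the part that bears lens_axis but green is not meant.

How it is judged:
By the outcome, as a careful person would: the job done as asked, in the order asked, and still so for the second after the job is handed in, with the robot touching nothing.
It also fails if it takes over 53 s, if anything falls off the work surface, if the arm or the gripper's body presses on something with over 40 N, if the wrist force passes 120 N, or if a joint passes its speed limit or range.

## Working session

There is one attempt and no reset: what is moved stays moved. The work goes in short steps, Python scripts to look and compute and a tool call to move; the robot and the scene stay as the last step left them, time stands still between calls to the robot, and variables do not carry over. Pictures are saved under pics/ and viewed, about 8 in all and at most 12, crops included, and the job is handed in when it is done.

Besides the shell and the picture viewer there is one more tool, called after ">>>" as name(argument=value, ...) on one line, values as JSON. drive_tool: Moves the arm, as the interface text tells. Its arguments: {"type":"object","properties":{"motion":{"type":"array"}},"required":["motion"]}

```bash
mkdir -p pics
cat > h.py <<'E'
from plant import *
import numpy as np, cv2
from scipy.spatial.transform import Rotation as Ro
def cam(name):
    s=sense(); g=get_image(name); K=np.array(g["intrinsics"])
    if name=="wrist":
        M=np.array(g["mount"]); Rt=Ro.from_rotvec(s["eef_rot"]).as_matrix()
        Rc=Rt@M[:3,:3]; C=Rt@M[:3,3]+np.array(s["ee_pos"])
    else:
        R=np.array(g["R"]); Rc=R.T; C=-R.T@np.array(g["t"])
    return dict(f=g["frame"],d=g["depth"],K=K,R=Rc,C=C,s=s)
def ray(c,u,v): return c["R"]@np.linalg.inv(c["K"])@np.array([u,v,1.])
def onz(c,u,v,z):
    r=ray(c,u,v); return c["C"]+r*(z-c["C"][2])/r[2]
def proj(c,X):
    p=c["K"]@(c["R"].T@(np.array(X)-c["C"])); return p[:2]/p[2]
def save(c,n,box=None,k=1):
    f=c["f"]
    if box: f=f[box[1]:box[3],box[0]:box[2]]
    f=cv2.resize(f,None,fx=k,fy=k,interpolation=cv2.INTER_CUBIC)
    cv2.imwrite("pics/"+n,cv2.cvtColor(f,cv2.COLOR_RGB2BGR))
E
python3 - <<'E'
from h import *
a=cam("top");b=cam("side");w=cam("wrist")
for n,c in(("t",a),("s",b),("w",w)): np.save(n+".npy",c,allow_pickle=True); print(n,c["C"].round(),c["R"][:,2].round(2))
o=np.zeros((400,640,3),np.uint8)
save(a,"top.png")
cv2.imwrite("pics/sw.png",cv2.resize(np.vstack([b["f"],w["f"]])[:,:,::-1],(480,600)))
print(sense())
E
```

```text
t [ 343.   11. 1050.] [ 0.18 -0.02 -0.98]
s [-100.  630. 1024.] [ 0.48 -0.5  -0.72]
w [ 322. -597.  384.] [-0.24 -0.1  -0.97]
{'time': 0.15, 'joint_pos': array([ 1.15308807,  0.46930042, -0.04862565,  1.533369  ,  0.02408919,
        1.14101292, -0.08226382]), 'qd': array([ 0.00011004, -0.00288906,  0.0001527 , -0.00279443, -0.00114089,
        0.00013823,  0.00045277]), 'effort': array([ 8.24289727e-04, -5.08423877e+01, -8.04842077e-02, -2.36417699e+01,
       -6.12873863e-02,  3.56895430e-02,  1.24846238e-04]), 'ee_pos': array([ 255.86119236, -624.44871828,  403.93196386]), 'eef_rot': array([-2.60812998e+00,  1.74988745e+00,  1.98167007e-03]), 'wrist_force': array([-1.13168517, -0.20865939,  0.23477076]), 'ft_torque': array([ 0.00087121, -0.03861003,  0.02752356]), 'gripper_width': 87.20627380306999}
```

View pics/top.png

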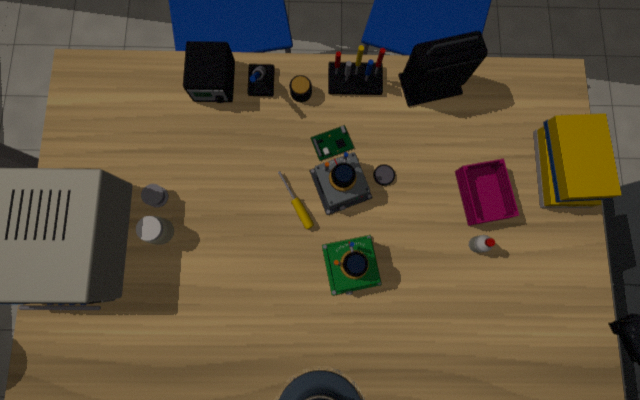

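View pics/sw.png

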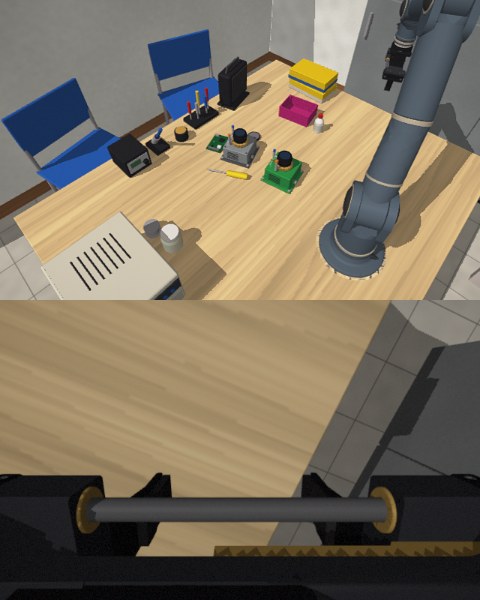

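The overview shows two candidates: the grey enclosure at top pixel (341,183) with lens (343,176), and a green look-alike at (352,263). I choose the grey one and check it in a close crop.

Run:
```python
from h import *
a=np.load("t.npy",allow_pickle=True).item();b=np.load("s.npy",allow_pickle=True).item()
A=cv2.resize(a["f"][140:220,300:400],(800,600)[:2] if 0 else (700,560),interpolation=cv2.INTER_CUBIC)
B=cv2.resize(b["f"][155:230,280:360],None,fx=1,fy=1)
cv2.imwrite("pics/c1.png",A[:,:,::-1])
hsv=cv2.cvtColor(a["f"],cv2.COLOR_RGB2HSV)
for n,l,h in(("blue",(105,110,60),(125,255,255)),("orange",(5,130,120),(14,255,255)),("red",(0,150,70),(4,255,255)),("red2",(174,130,70),(180,255,255))):
    m=cv2.inRange(hsv,l,h); m[:140]=0;m[230:]=0;m[:,:300]=0;m[:,400:]=0
    k,_,st,ce=cv2.connectedComponentsWithStats(m)
    print(n,[(ce[i].round(1),st[i,4]) for i in range(1,k)])
print(onz(a,343,176,127),onz(a,341,183,70))
```

```text
blue [(array([345.4, 154.2]), np.int32(18))]
orange [(array([326.4, 163.1]), np.int32(11))]
red [(array([335.5, 161.5]), np.int32(4))]
red2 []
[561.68427645 -49.89973827 127.        ] [557.29322137 -48.68749024  70.        ]
```

View pics/c1.png

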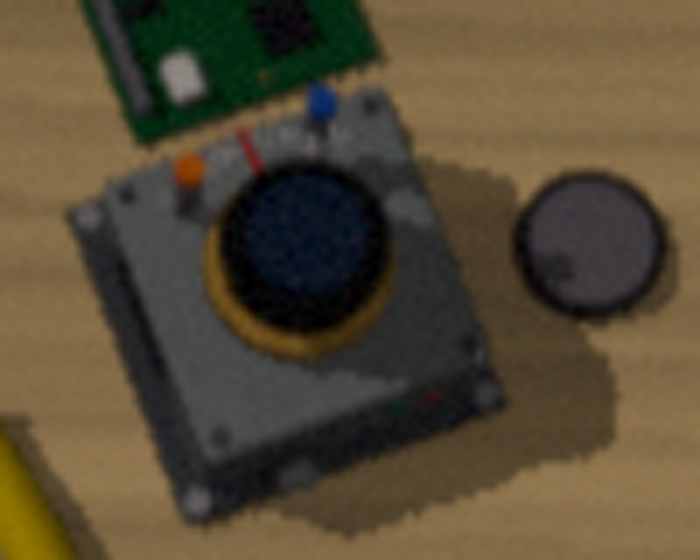

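The crop confirms the choice. The grey enclosure shows the blue post at crop (320,100), clockwise of the red line (248,150), and the orange post at (190,170), anticlockwise of it. The green camera at (352,263) is the look-alike. The tool's present yaw (camera side at about 22°) already suits the mark's direction, so I move to hover above the levers.

>>> drive_tool(motion=[[-20.8,-27.2,0,0,0,0,8.7],[-20.8,-27.2,0,0,0,0,8.7],[-20.8,-27.2,0,0,0,0,8.7],[-20.8,-27.2,0,0,0,0,8.7],[-41.6,-54.4,0,0,0,0,8.7],[-41.6,-54.4,0,0,0,0,8.7],[-41.6,-54.4,0,0,0,0,8.7],[-41.6,-54.4,0,0,0,0,8.7]])

```text
time: 0.82
ee_pos: [424.7, -334.9, 404.7]
eef_rot: [2.608, -1.751, 0.0]
wrist_force: [0.5, -0.1, 0.0]
gripper_width: 87.2
```

Run:
```python
from h import *
s=sense();R=Ro.from_rotvec(s["eef_rot"]).as_matrix()
print(s["time"],s["ee_pos"],s["joint_pos"].round(2),R.round(3)); print(R.T@(np.array([602,-33,404])-s["ee_pos"]))
```

```text
0.8167 [ 424.68143664 -334.87303425  404.74658676] [ 0.74  0.26 -0.18  1.85  0.05  1.04 -0.65] [[ 0.379 -0.925 -0.   ]
 [-0.925 -0.379 -0.   ]
 [ 0.     0.    -1.   ]]
[-212.15893402 -278.49214012    0.68826915]
```

>>> drive_tool(motion=[[-20.2,-26.5,0,0,0,0,8.7],[-20.2,-26.5,0,0,0,0,8.7],[-20.2,-26.5,0,0,0,0,8.7],[-20.2,-26.5,0,0,0,0,8.7],[-20.2,-26.5,0,0,0,0,8.7],[-20.2,-26.5,0,0,0,0,8.7],[-20.2,-26.5,0,0,0,0,8.7],[-20.2,-26.5,0,0,0,0,8.7]])

```text
time: 1.48
ee_pos: [593.4, -47.6, 404.7]
eef_rot: [2.608, -1.75, 0.0]
wrist_force: [0.8, -0.8, 0.1]
gripper_width: 87.0
```

>>> drive_tool(motion=[[0,0,0,0,0,0,8.7],[0,0,0,0,0,0,8.7]])

```text
time: 1.65
ee_pos: [593.5, -46.2, 404.3]
eef_rot: [-2.613, 1.742, 0.002]
wrist_force: [-0.3, -1.4, -0.0]
gripper_width: 86.9
```

Run:
```python
from h import *
w=cam("wrist"); np.save("w1.npy",w,allow_pickle=True); print(w["s"]["ee_pos"],w["s"]["joint_pos"].round(2),w["C"])
save(w,"w1.png",None,1.25)
hsv=cv2.cvtColor(w["f"],cv2.COLOR_RGB2HSV)
for n,l,h in(("blue",(105,110,60),(125,255,255)),("orange",(5,130,120),(14,255,255)),("red",(0,150,70),(4,255,255)),("red2",(174,130,70),(180,255,255))):
    m=cv2.inRange(hsv,l,h)
    k,_,st,ce=cv2.connectedComponentsWithStats(m)
    print(n,[(ce[i].round(1),st[i]) for i in range(1,k) if st[i,4]>30])
```

```text
[593.47161765 -46.24732552 404.29399773] [ 0.26  0.36 -0.33  1.72  0.13  1.09 -1.29] [660.01387903 -18.44335806 384.75897666]
blue [(array([337.5, 177.9]), array([331, 171,  14,  15, 166], dtype=int32))]
orange [(array([270. , 184.5]), array([263, 177,  15,  15, 160], dtype=int32))]
red [(array([311. , 155.2]), array([310, 144,   3,  23,  68], dtype=int32))]
red2 []
```

View pics/w1.png

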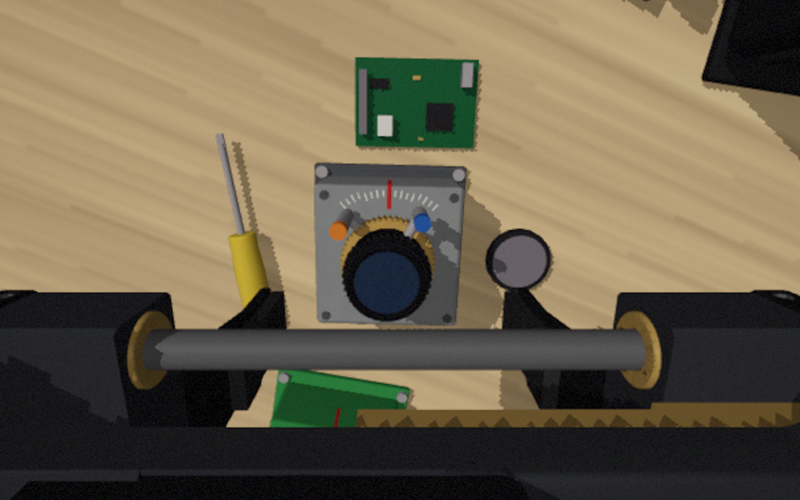

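The wrist view shows the lens top at (387,277), blue post (422,222), orange post (338,231), and the red line at (389,194) in 1.25x pixels. I work out the geometry from the wrist and top views.

```bash
cat > geo.py <<'E'
from h import *
def tri(c1,p1,c2,p2):
    A=[];b=[]
    for c,p in((c1,p1),(c2,p2)):
        r=ray(c,*p);r/=np.linalg.norm(r);P=np.eye(3)-np.outer(r,r);A.append(P);b.append(P@c["C"])
    x=np.linalg.lstsq(np.vstack(A),np.hstack(b),rcond=None)[0]
    return x
E
python3 - <<'E'
from geo import *
a=np.load("t.npy",allow_pickle=True).item();w=np.load("w1.npy",allow_pickle=True).item()
for n,pt,pw in(("blue",(345.4,154.2),(337.5,177.9)),("orange",(326.4,163.1),(270,184.5))):
    X=tri(a,pt,w,pw); print(n,"tri",X.round(1),"top@127",onz(a,*pt,127).round(1),"wrist@127",onz(w,*pw,127).round(1),
    "depthz",(w["C"]+ray(w,*pw)*w["d"][int(pw[1]),int(pw[0])])[2].round(1))
# lens top: points with depth height ~127 in region
def cloud(c,u0,u1,v0,v1):
    v,u=np.mgrid[v0:v1,u0:u1]; P=np.stack([u,v,np.ones_like(u)],-1)@np.linalg.inv(c["K"]).T@c["R"].T
    return c["C"]+P*c["d"][v0:v1,u0:u1,None],u,v
for c,bx in((w,(250,370,130,262)),(a,(310,375,145,215))):
    P,u,v=cloud(c,*bx); z=P[...,2]
    m=((z>120)&(z<134)).astype(np.uint8)
    m=cv2.morphologyEx(m,cv2.MORPH_OPEN,np.ones((5,5),np.uint8))
    k,l,st,ce=cv2.connectedComponentsWithStats(m); i=1+np.argmax(st[1:,4]); Q=P[l==i]
    cs,_=cv2.findContours((l==i).astype(np.uint8),cv2.RETR_EXTERNAL,cv2.CHAIN_APPROX_NONE)
    q=np.array([onz(c,x+bx[0],y+bx[2],127)[:2] for x,y in max(cs,key=len)[:,0]],np.float32)
    cc,r=cv2.minEnclosingCircle(q); print("lens",np.median(Q[:,2]),st[i],cc,r,Q[:,:2].mean(0))
hsv=cv2.cvtColor(w["f"],cv2.COLOR_RGB2HSV); m=cv2.inRange(hsv,(0,150,70),(4,255,255)); m[:140]=0;m[170:]=0
vs,us=np.nonzero(m); q=np.array([onz(w,x,y,70)[:2] for x,y in zip(us,vs)])
vx,vy,x0,y0=cv2.fitLine(q.astype(np.float32),cv2.DIST_L2,0,.01,.01).ravel(); print("red mean",q.mean(0),"dir",np.degrees(np.arctan2(vy,vx)), q[[vs.argmin(),vs.argmax()]])
mt=onz(a,335.5,161.5,70);print("red top cam",mt)
E
```

```text
blue tri [616.3 -55.6 121.3] top@127 [614.7 -55.7 127. ] wrist@127 [617.2 -54.3 127. ] depthz 131.0
orange tri [592.7 -10.  126.4] top@127 [592.4 -10.8 127. ] wrist@127 [592.9  -9.2 127. ] depthz 129.9
lens 125.11493778259805 [  26   63   66   65 3384] (573.64599609375, -48.82305145263672) 26.774728775024414 [573.4448441  -48.69318427]
lens 123.46058223172497 [ 23  18  22  21 345] (569.0986328125, -50.95049285888672) 26.478595733642578 [571.34562117 -51.90780382]
red mean [617.68606934 -31.8465582 ] dir 22.176336 [[626.97085832 -28.00584148]
 [608.2152932  -34.75079772]]
red top cam [612.17759861 -34.95291208  70.        ]
```

Positions, in wrist-view terms:
- **Axis:** about (573.6, -48.8).
- **Mark heading:** about 21.6°.
- **Focus lever:** -7.2°, which is -0.50 rad from the mark.
- **Lock lever:** 64°, which puts it 1.24 rad from the focus lever.

All of these agree with the text's ranges. Next I write a small planner for tool poses straddling the levers.

```bash
cat > plan.py <<'E'
from geo import *
AX=np.array([573.6,-48.8]); MK=21.6
def target(th_f,phi,z,out=2.5,gap=0,lead=0):
    """straddle: focus lever at th_f deg from mark, lock phi deg further; returns pos, heading, opening(cm)"""
    hd=np.radians(MK+th_f+phi/2); h=np.radians(phi/2); u=np.array([np.cos(hd),np.sin(hd)])
    p=AX+(45*np.cos(h)+out)*u
    return np.array([*p,z]),np.degrees(hd),(2*(45*np.sin(h)+5)+gap)/10
def row(pos,hd,w):
    """row from the present measured pose"""
    s=sense();R=Ro.from_rotvec(s["eef_rot"]).as_matrix()
    c,n=np.cos(np.radians(hd)),np.sin(np.radians(hd))
    y=np.array([-c,-n,0]);z=np.array([0,0,-1.]);T=np.column_stack([np.cross(y,z),y,z])
    return np.r_[R.T@(pos-s["ee_pos"])/10,Ro.from_matrix(R.T@T).as_rotvec(degrees=True),w].round(2)
E
python3 - <<'E'
from plan import *
for z in(404,320,279): print(target(-28.8,71.2,z),row(*target(-28.8,71.2,z,3)[:2],8.7))
E
```

```text
(array([607.98505301, -30.20807119, 404.        ]), np.float64(28.400000000000002), np.float64(6.239106731415605)) [-1.15 -2.16  0.02  0.07  0.01 -6.01  8.7 ]
(array([607.98505301, -30.20807119, 320.        ]), np.float64(28.400000000000002), np.float64(6.239106731415605)) [-1.15 -2.17  8.42  0.07  0.01 -6.01  8.7 ]
(array([607.98505301, -30.20807119, 279.        ]), np.float64(28.400000000000002), np.float64(6.239106731415605)) [-1.150e+00 -2.170e+00  1.252e+01  7.000e-02  1.000e-02 -6.010e+00
  8.700e+00]
```

>>> drive_tool(motion=[[-1.15,-2.2,1.0,0,0,-6,8.7],[-1.15,-2.2,4.0,0,0,-6,8.7],[-1.15,-2.2,7.0,0,0,-6,8.7],[-1.15,-2.2,8.0,0,0,-6,8.7],[-1.15,-2.2,8.0,0,0,-6,8.7]])

```text
time: 2.12
ee_pos: [607.3, -32.8, 321.7]
eef_rot: [2.691, -1.613, -0.009]
wrist_force: [1.2, 0.5, 1.2]
gripper_width: 87.2
```

```bash
cat > look.py <<'E'
from plan import *
def look(fn,show=True,zp=129):
    w=cam("wrist"); np.save(fn+".npy",w,allow_pickle=True); s=w["s"]; f=w["f"]
    hsv=cv2.cvtColor(f,cv2.COLOR_RGB2HSV); out={}
    for n,l,h in(("blue",(105,110,60),(125,255,255)),("orange",(5,130,100),(15,255,255)),("red",(0,150,60),(4,255,255))):
        m=cv2.inRange(hsv,l,h); k,lb,st,ce=cv2.connectedComponentsWithStats(m)
        best=[i for i in range(1,k) if st[i,4]>25 and 80<ce[i][1]<260 and 200<ce[i][0]<460]
        if not best: print(n,"none"); continue
        i=max(best,key=lambda i:st[i,4]); vs,us=np.nonzero(lb==i)
        z=70 if n=="red" else zp
        if n=="red":
            q=np.array([onz(w,x,y,70)[:2] for x,y in zip(us,vs)],np.float32); v=cv2.fitLine(q,cv2.DIST_L2,0,.01,.01).ravel(); X=q.mean(0); ex="dir %.1f"%np.degrees(np.arctan2(v[1],v[0]))
        else:
            X=onz(w,*ce[i],z)[:2]; ex="depthz %.1f"%(w["C"]+ray(w,*ce[i])*w["d"][int(ce[i][1]),int(ce[i][0])])[2]
        d=X-AX; out[n]=np.degrees(np.arctan2(d[1],d[0])); print(n,ce[i].round(1),st[i],X.round(1),"r %.1f ang %.1f"%(np.hypot(*d),out[n]),ex)
    print("t %.2f"%s["time"],s["ee_pos"].round(1),"F",s["wrist_force"].round(1),"w %.1f"%s["gripper_width"],"barrel",out.get("blue",0)-MK,"phi",out.get("orange",0)-out.get("blue",0))
    if show: save(w,fn+".png",None,1.25)
    return w
E
python3 - <<'E'
from look import *
w=look("w2")
# lens top by darkness contour, as before via depth
v,u=np.mgrid[100:300,200:440]; P=w["C"]+(np.stack([u,v,np.ones_like(u)],-1)@np.linalg.inv(w["K"]).T@w["R"].T)*w["d"][100:300,200:440,None]
m=((P[...,2]>119)&(P[...,2]<131)).astype(np.uint8); m=cv2.morphologyEx(m,cv2.MORPH_OPEN,np.ones((11,11),np.uint8))
k,l,st,ce=cv2.connectedComponentsWithStats(m); i=1+np.argmax(st[1:,4]); cs,_=cv2.findContours((l==i).astype(np.uint8),cv2.RETR_EXTERNAL,cv2.CHAIN_APPROX_NONE)
q=np.array([onz(w,x+200,y+100,127)[:2] for x,y in max(cs,key=len)[:,0]],np.float32); print(st[i],np.median(P[...,2][l==i]),cv2.minEnclosingCircle(q))
print(row(*target(-28.8,71.2,279,3)[:2],8.7))
E
```

```text
blue [359.6 243.5] [350 232  21  24 377] [617.8 -53.7] r 44.5 ang -6.3 depthz 129.4
orange [264.5 243.7] [255 232  20  24 349] [593.9  -9.1] r 44.6 ang 62.9 depthz 130.9
red [321.6 194.1] [318 178   8  33 135] [619.  -31.2] r 48.7 ang 21.2 dir 22.8
t 2.12 [607.3 -32.8 321.7] F [1.2 0.5 1.2] w 87.2 barrel -27.891186980984312 phi 69.22243346625545Traceback (most recent call last):
  File "<stdin>", line 6, in <module>
    return _wrapfunc(a, 'argmax', axis=axis, out=out, **kwds)
    return bound(*args, **kwds)
ValueError: attempt to get argmax of an empty sequence
```

View pics/w2.png

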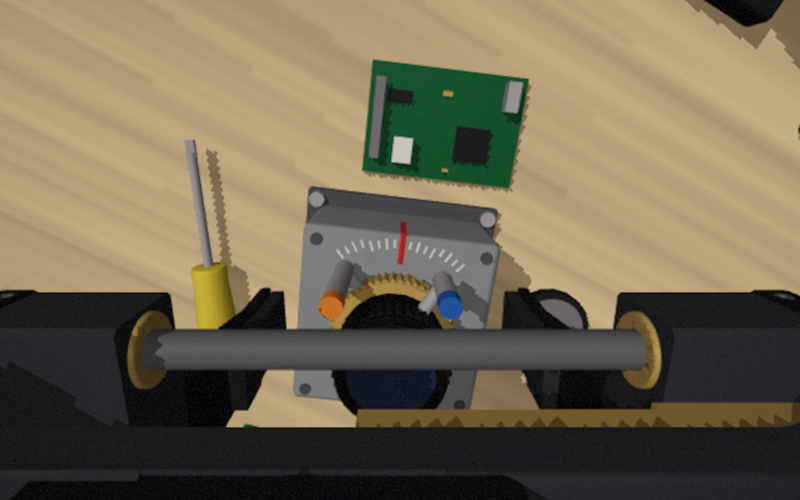

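The view shows the posts at (330,300) and (450,300) between the open fingers, with the red line at (402,242). It agrees with the first measurement. I refine the mark heading to 22° and descend.

```bash
sed -i 's/AX=.*/AX=np.array([573.4,-49.2]); MK=22./' plan.py
python3 - <<'E'
from plan import *
print(row(*target(-28.3,70,279,3)[:2],8.7),sense()["eef_rot"])
E
```

```text
[-0.19 -0.13  4.49  0.16  0.03 -0.57  8.7 ] [ 2.69289671 -1.61396619 -0.00304089]
```

>>> drive_tool(motion=[[-0.1,-0.1,1.5,0,0,0,8.7],[-0.1,-0.1,3.0,0,0,0,8.7],[-0.1,-0.1,4.4,0,0,0,8.7],[-0.1,-0.1,4.4,0,0,0,8.7],[-0.1,-0.1,4.4,0,0,0,8.7]])

```text
time: 2.58
ee_pos: [609.6, -29.9, 282.2]
eef_rot: [-2.695, 1.613, -0.003]
wrist_force: [1.0, -0.3, -0.5]
gripper_width: 87.3
```

Run:
```python
from look import *
look("w3")
for i in range(0,9): 
    b=-28.3+3.6*i; t=target(b,70,279,3,6); print(i,row(t[0],t[1],t[2]))
```

```text
blue none
orange none
red [323.8 218.9] [320 198   9  42 203] [619.5 -30.8] r 49.6 ang 21.7 dir 24.5
t 2.58 [609.6 -29.9 282.2] F [ 1.  -0.3 -0.5] w 87.3 barrel -22.0 phi 0
0 [-0.04  0.16  0.37 -0.14 -0.1  -0.48  6.76]
1 [-0.29  0.17  0.37 -0.14 -0.1  -4.08  6.76]
2 [-0.54  0.19  0.36 -0.13 -0.1  -7.68  6.76]
3 [ -0.78   0.23   0.36  -0.13  -0.11 -11.28   6.76]
4 [ -1.03   0.29   0.36  -0.13  -0.11 -14.88   6.76]
5 [ -1.27   0.36   0.36  -0.12  -0.12 -18.48   6.76]
6 [ -1.5    0.45   0.36  -0.12  -0.12 -22.08   6.76]
7 [ -1.73   0.55   0.36  -0.12  -0.12 -25.68   6.76]
8 [ -1.95   0.66   0.36  -0.11  -0.13 -29.28   6.76]
```

View pics/w3.png

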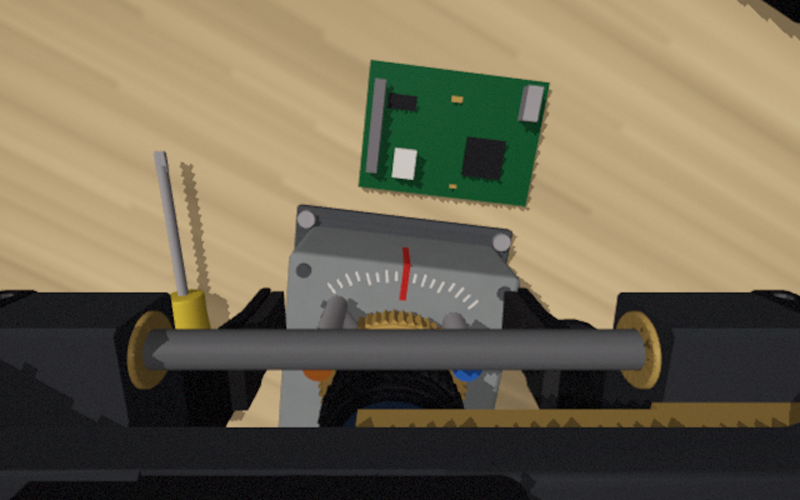

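The view shows both posts between the fingers: feet at (335,315) and (455,322), bands hidden behind the bar, red line at (405,272). I now close partway, leaving clearance.

>>> drive_tool(motion=[[0,0.2,0.3,0,0,-0.5,6.8],[0,0.2,0.3,0,0,-0.5,6.8],[0,0.2,0.3,0,0,-0.5,6.8],[0,0.2,0.3,0,0,-0.5,6.8],[0,0.2,0.3,0,0,-0.5,6.8],[0,0.2,0.3,0,0,-0.5,6.8]])

```text
time: 3.13
ee_pos: [607.6, -30.1, 277.9]
eef_rot: [-2.704, 1.6, -0.0]
wrist_force: [-0.1, -0.2, -0.2]
gripper_width: 68.7
```

Run:
```python
from look import *
s=sense();print(s["wrist_force"],s["gripper_width"],s["ee_pos"],s["ft_torque"])
for i in range(1,9): 
    b=-28.3+3.5*i; t=target(b,70,279,3,6); print(i,row(t[0],t[1],t[2]))
```

```text
[-0.14345802 -0.23644375 -0.18317562] 68.74779670611672 [607.55164214 -30.06118629 277.94432554] [-0.01560827  0.01069553 -0.00335815]
1 [-0.2  -0.06 -0.11 -0.02 -0.01 -3.42  6.76]
2 [-0.45 -0.04 -0.11 -0.02 -0.01 -6.92  6.76]
3 [-6.900e-01 -1.000e-02 -1.100e-01 -2.000e-02 -1.000e-02 -1.042e+01
  6.760e+00]
4 [-9.300e-01  5.000e-02 -1.100e-01 -2.000e-02 -1.000e-02 -1.392e+01
  6.760e+00]
5 [-1.160e+00  1.100e-01 -1.100e-01 -2.000e-02 -1.000e-02 -1.742e+01
  6.760e+00]
6 [-1.390e+00  1.900e-01 -1.100e-01 -1.000e-02 -1.000e-02 -2.092e+01
  6.760e+00]
7 [-1.610e+00  2.900e-01 -1.100e-01 -1.000e-02 -1.000e-02 -2.442e+01
  6.760e+00]
8 [-1.830e+00  3.900e-01 -1.100e-01 -1.000e-02 -1.000e-02 -2.792e+01
  6.760e+00]
```

>>> drive_tool(motion=[[-0.1,-0.05,0,0,0,-1.7,6.8],[-0.2,-0.05,0,0,0,-3.4,6.8],[-0.32,-0.05,0,0,0,-5.2,6.8],[-0.45,-0.04,0,0,0,-6.9,6.8],[-0.57,-0.02,0,0,0,-8.7,6.8],[-0.69,-0.01,0,0,0,-10.4,6.8],[-0.81,0.02,0,0,0,-12.2,6.8],[-0.93,0.05,0,0,0,-13.9,6.8]])

```text
time: 3.8
ee_pos: [602.6, -23.0, 277.7]
eef_rot: [2.878, -1.257, 0.001]
wrist_force: [0.8, -3.0, -0.2]
gripper_width: 67.6
```

Run:
```python
from look import *
s=sense();print(s["wrist_force"],s["gripper_width"],s["ee_pos"],s["ft_torque"])
for i in range(9): 
    b=-14.3+1.8*i; t=target(b,70,279,3,6); print(i,row(t[0],t[1],t[2]))
```

```text
[ 0.75008126 -2.96975187 -0.23907973] 67.60472110563427 [602.55040733 -23.02516281 277.68487604] [-0.5661919  -0.14053728 -0.07388201]
0 [-0.05 -0.07 -0.13  0.04 -0.05  0.1   6.76]
1 [-0.18 -0.07 -0.13  0.04 -0.05 -1.7   6.76]
2 [-0.3  -0.06 -0.13  0.04 -0.05 -3.5   6.76]
3 [-0.43 -0.05 -0.13  0.04 -0.05 -5.3   6.76]
4 [-0.55 -0.04 -0.13  0.04 -0.05 -7.1   6.76]
5 [-0.68 -0.02 -0.13  0.05 -0.05 -8.9   6.76]
6 [ -0.8    0.    -0.13   0.05  -0.05 -10.7    6.76]
7 [ -0.92   0.03  -0.13   0.05  -0.05 -12.5    6.76]
8 [ -1.04   0.05  -0.13   0.05  -0.05 -14.3    6.76]
```

>>> drive_tool(motion=[[-0.15,-0.04,0,0,0,-1.8,6.8],[-0.28,-0.04,0,0,0,-3.5,6.8],[-0.4,-0.03,0,0,0,-5.3,6.8],[-0.52,-0.02,0,0,0,-7.1,6.8],[-0.65,0,0,0,0,-8.9,6.8],[-0.77,0.02,0,0,0,-10.7,6.8],[-0.9,0.05,0,0,0,-12.5,6.8],[-1.02,0.07,0,0,0,-14.3,6.8]])

```text
time: 4.47
ee_pos: [595.2, -15.2, 277.8]
eef_rot: [3.013, -0.888, 0.001]
wrist_force: [0.1, -2.7, 0.1]
gripper_width: 67.8
```

Run:
```python
from look import *
w=look("w4",False); save(w,"w4.png",(220,170,420,320),4)
s=w["s"]; R=Ro.from_rotvec(s["eef_rot"]).as_matrix(); print("heading",np.degrees(np.arctan2(-R[1,1],-R[0,1])))
# focus post angle implied by pad: distance of axis from blue pad face along tool x
d=(R.T@(np.r_[AX,0]-np.r_[s["ee_pos"][:2],0])); print("axis in tool",d.round(1))
for sx in(1,-1):
    lat=sx*s["gripper_width"]/2-d[0]-sx*5; print(sx,lat, np.degrees(np.arcsin(lat/45)))
# top and side
for n in("top","side"):
    c=cam(n); np.save(n+"4.npy",c,allow_pickle=True); hsv=cv2.cvtColor(c["f"],cv2.COLOR_RGB2HSV); p=proj(c,[*AX,120])
    for nm,l,h in(("blue",(105,110,60),(125,255,255)),("orange",(5,130,100),(15,255,255)),("red",(0,150,60),(4,255,255))):
        m=cv2.inRange(hsv,l,h);k,_,st,ce=cv2.connectedComponentsWithStats(m)
        print(n,nm,[(ce[i].round(1),st[i,4],onz(c,*ce[i],70 if nm=="red" else 129)[:2].round(1)) for i in range(1,k) if np.hypot(*(ce[i]-p))<45])
```

```text
blue none
orange none
red [361.9 234.6] [350 212  22  41 204] [618.4 -30.5] r 48.7 ang 22.6 dir 36.9
t 4.47 [595.2 -15.2 277.8] F [ 0.1 -2.7  0.1] w 67.8 barrel -22.0 phi 0
heading 57.1507038564178
axis in tool [ 0.2 40.4 -0. ]
1 28.757372858885304 39.72122018989223
-1 -29.091572548267237 -40.27668587640783
top blue []
top orange []
top red []
side blue []
side orange []
side red []
```

View pics/w4.png

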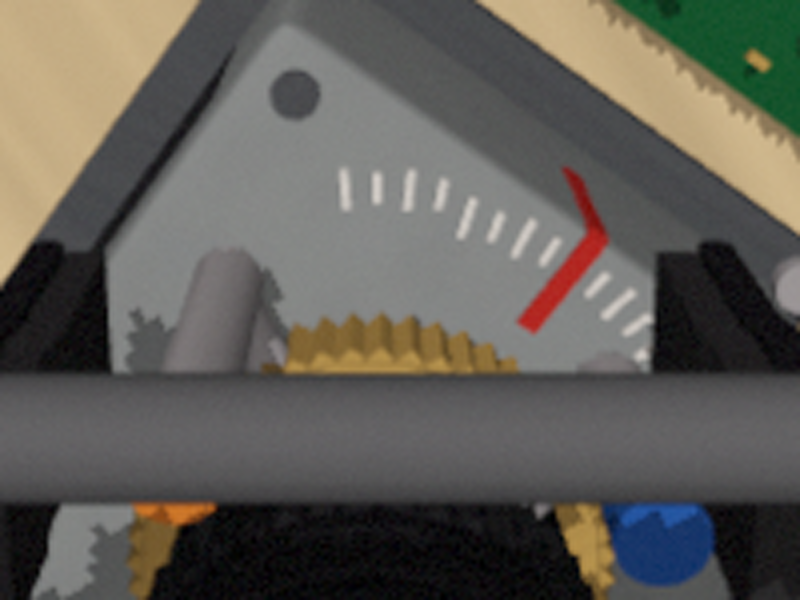

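The crop shows the blue cap centred at about (660,533) and the red line running from (527,325) to its bend at (600,237). The focus post still lags the mark slightly. I measure by how much.

Run:
```python
from look import *
w=np.load("w4.npy",allow_pickle=True).item()
f=lambda x,y,z:onz(w,220+x/4-.4,170+y/4-.4,z)[:2]
b=f(660,533,130);r1=f(527,325,70);r2=f(600,237,70)
an=lambda v:np.degrees(np.arctan2(v[1],v[0]))
print("blue",b,np.hypot(*(b-AX)),an(b-AX),"red",r1,r2,an(r2-r1),an(r1-AX),an(r2-AX),np.hypot(*(r1-AX)),np.hypot(*(r2-AX)))
w=np.load("w1.npy",allow_pickle=True).item()
```

```text
blue [616.04424748 -37.37337153] 44.253824513404474 15.500414189745348 red [608.08882183 -35.79146853] [623.90718742 -29.87591977] 20.50414451040429 21.133387838604172 20.936880680302952 37.19009379287448 54.077685397010555
```

```bash
sed -i 's/MK=22\./MK=21.1/' plan.py
cat >> plan.py <<'E'
def swing(d):
    s=sense();R=Ro.from_rotvec(s["eef_rot"]).as_matrix(); hd=np.degrees(np.arctan2(-R[1,1],-R[0,1]))
    Q=Ro.from_euler("z",d,degrees=True).as_matrix()[:2,:2]
    p=AX+Q@(s["ee_pos"][:2]-AX); return row(np.r_[p,279],hd+d,0)
E
python3 - <<'E'
from plan import *
for d in(1.2,2.4,3.6,4.7):print(swing(d))
E
```

```text
[-0.09  0.   -0.12 -0.04 -0.01 -1.2   0.  ]
[-0.17  0.   -0.12 -0.04 -0.01 -2.4   0.  ]
[-0.25  0.01 -0.12 -0.04 -0.01 -3.6   0.  ]
[-0.33  0.02 -0.12 -0.04 -0.01 -4.7   0.  ]
```

>>> drive_tool(motion=[[-0.09,0,0,0,0,-1.2,6.8],[-0.17,0,0,0,0,-2.4,6.8],[-0.25,0.01,0,0,0,-3.6,6.8],[-0.33,0.02,0,0,0,-4.7,6.8],[-0.33,0.02,0,0,0,-4.7,6.8],[-0.33,0.02,0,0,0,-4.7,6.8]])

```text
time: 5.12
ee_pos: [592.4, -13.3, 277.8]
eef_rot: [-3.046, 0.768, -0.001]
wrist_force: [2.3, -1.4, -1.1]
gripper_width: 68.1
```

```bash
cat > st.py <<'E'
from look import *
def st(fn,pic=False):
    w=cam("wrist"); np.save(fn+".npy",w,allow_pickle=True); s=w["s"]
    R=Ro.from_rotvec(s["eef_rot"]).as_matrix(); hd=np.degrees(np.arctan2(-R[1,1],-R[0,1]))
    d=R.T@np.r_[AX-s["ee_pos"][:2],0]; W=s["gripper_width"]/2
    a=lambda v:np.degrees(np.arctan2(v[1],v[0]))
    print("t %.2f"%s["time"],"hd %.1f"%hd,"axis",d[:2].round(1),"w %.1f"%(2*W),"pad-focus %.1f"%(hd-MK-np.degrees(np.arcsin((W-5-d[0])/45))),"pad-lock %.1f"%(hd-MK+np.degrees(np.arcsin((W-5+d[0])/45))),"F tool",(R.T@s["wrist_force"]).round(1))
    hsv=cv2.cvtColor(w["f"],cv2.COLOR_RGB2HSV); m=cv2.inRange(hsv,(105,110,60),(125,255,255)); m[:270]=0
    k,lb,ss,ce=cv2.connectedComponentsWithStats(m)
    for i in range(1,k):
        if ss[i,4]>40 and 200<ce[i][0]<460:
            x,y,bw,bh,ar=ss[i]; u=x+(bw-1)/2; v=y+bh-1-bw/2; X=onz(w,u,v,130)[:2]-AX   # cap circle from its width and lowest row
            print(" cap",ss[i],"r %.1f focus %.1f"%(np.hypot(*X),a(X)-MK))
    if pic: save(w,fn+".png",(220,170,420,320),4)
E
python3 -c "
from st import *
st('w5',True)"
```

```text
t 5.12 hd 61.7 axis [ 0.3 40.6] w 68.1 pad-focus 0.9 pad-lock 81.3 F tool [2.7 0.2 1.1]
 cap [371 296  28  21 463] r 44.6 focus -0.5
```

View pics/w5.png

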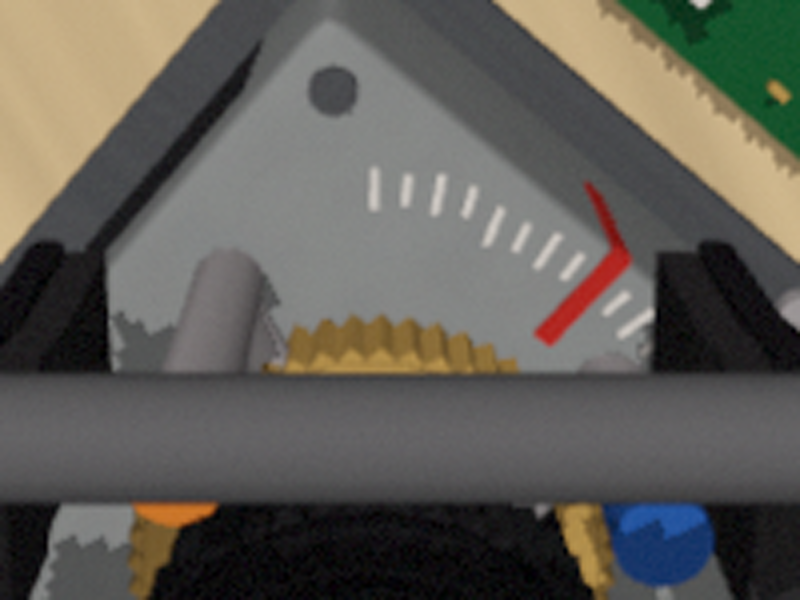

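The cap measures -0.5° from the mark and the pad geometry gives +0.9°, so the focus lever is at the mark. Next I plan the squeeze. The focus pad stays fixed in the world while the opening closes and the tool turns back along the chord.

```bash
cat > sq.py <<'E'
from plan import *
import sys
def sq(phi0,step,n,b=None,out1=None):
    s=sense();R=Ro.from_rotvec(s["eef_rot"]).as_matrix(); hd=np.degrees(np.arctan2(-R[1,1],-R[0,1]))
    d=R.T@np.r_[AX-s["ee_pos"][:2],0]; W=s["gripper_width"]/2
    bm=hd-MK-np.degrees(np.arcsin((W-5-d[0])/45)); b=bm if b is None else b
    out0=d[1]-45*np.cos(np.radians(phi0/2)); print("b",bm,"out",out0)
    for i in range(1,n+1):
        o=out0+(( out1 if out1 is not None else out0)-out0)*i/n
        t=target(b,phi0-step*i,s["ee_pos"][2],o); print(i,phi0-step*i,row(*t))
E
python3 -c "
from sq import *
sq(80.4,2.5,8,None,4.5)"
```

```text
b 0.9173874780221993 out 6.187695028848765
1 77.9 [ 0.08 -0.04  0.   -0.03 -0.02  0.72  6.66]
2 75.4 [ 0.17 -0.08  0.   -0.03 -0.02  1.97  6.5 ]
3 72.9 [ 0.26 -0.11  0.   -0.03 -0.02  3.22  6.35]
4 70.4 [ 0.36 -0.14  0.   -0.04 -0.02  4.47  6.19]
5 67.9 [ 0.45 -0.17  0.   -0.04 -0.02  5.72  6.03]
6 65.4 [ 0.55 -0.19  0.   -0.04 -0.02  6.97  5.86]
7 62.900000000000006 [ 0.64 -0.21  0.   -0.04 -0.02  8.22  5.7 ]
8 60.400000000000006 [ 0.74 -0.22  0.   -0.04 -0.02  9.47  5.53]
```

>>> drive_tool(motion=[[0.08,-0.04,0,0,0,0.9,6.64],[0.17,-0.08,0,0,0,2.1,6.48],[0.26,-0.11,0,0,0,3.3,6.32],[0.36,-0.14,0,0,0,4.5,6.16],[0.36,-0.14,0,0,0,4.5,6.16]])

```text
time: 5.58
ee_pos: [596.4, -13.5, 277.9]
eef_rot: [-3.013, 0.888, -0.001]
wrist_force: [2.6, 0.4, -0.6]
gripper_width: 62.5
```

```bash
python3 -c "
from sq import *
from st import *
st('w6')
sq(70.4,2.5,8,None,4)"
```

```text
t 5.58 hd 57.1 axis [ 0.  42.4] w 62.5 pad-focus 0.4 pad-lock 71.7 F tool [ 2.  -1.7  0.6]
 cap [365 296  27  20 437] r 44.7 focus -0.8
b 0.6992673167478785 out 5.6025811627480095
1 67.9 [ 0.1  -0.03  0.   -0.05 -0.05  1.44  6.03]
2 65.4 [ 0.19 -0.06  0.   -0.05 -0.05  2.69  5.86]
3 62.900000000000006 [ 0.29 -0.09  0.   -0.05 -0.05  3.94  5.7 ]
4 60.400000000000006 [ 0.38 -0.11  0.   -0.05 -0.05  5.19  5.53]
5 57.900000000000006 [ 0.48 -0.13  0.   -0.06 -0.05  6.44  5.36]
6 55.400000000000006 [ 0.58 -0.15  0.   -0.06 -0.05  7.69  5.18]
7 52.900000000000006 [ 0.68 -0.16  0.   -0.06 -0.05  8.94  5.01]
8 50.400000000000006 [ 0.78 -0.16  0.   -0.06 -0.05 10.19  4.83]
```

>>> drive_tool(motion=[[0.09,-0.03,0,0,0,1.3,6.0],[0.18,-0.06,0,0,0,2.6,5.84],[0.28,-0.09,0,0,0,3.8,5.68],[0.37,-0.11,0,0,0,5.1,5.51],[0.37,-0.11,0,0,0,5.1,5.51]])

```text
time: 6.05
ee_pos: [600.4, -15.0, 278.0]
eef_rot: [-2.97, 1.023, -0.003]
wrist_force: [4.8, 0.4, -1.4]
gripper_width: 55.7
```

```bash
python3 -c "
from sq import *
from st import *
st('w7')
sq(60.4,2.5,8,None,4)"
```

```text
t 6.05 hd 52.0 axis [-0.3 43.6] w 55.7 pad-focus -0.0 pad-lock 61.0 F tool [ 3.5 -3.3  1.4]
 cap [358 296  26  19 403] r 44.3 focus -1.9
b -0.060035989245648125 out 4.672881058686272
1 57.9 [ 0.12 -0.04  0.   -0.1  -0.08  2.03  5.36]
2 55.4 [ 0.22 -0.07  0.   -0.1  -0.08  3.28  5.18]
3 52.9 [ 0.32 -0.1   0.   -0.1  -0.08  4.53  5.01]
4 50.4 [ 0.42 -0.13  0.   -0.1  -0.08  5.78  4.83]
5 47.9 [ 0.52 -0.15  0.   -0.11 -0.08  7.03  4.65]
6 45.4 [ 0.63 -0.16  0.   -0.11 -0.08  8.28  4.47]
7 42.9 [ 0.73 -0.18  0.   -0.11 -0.08  9.53  4.29]
8 40.4 [ 0.83 -0.19  0.   -0.11 -0.07 10.78  4.11]
```

>>> drive_tool(motion=[[0.04,-0.03,0,0,0,1.3,5.34],[0.12,-0.06,0,0,0,2.6,5.16],[0.2,-0.09,0,0,0,3.9,4.98],[0.29,-0.11,0,0,0,5.2,4.8],[0.29,-0.11,0,0,0,5.2,4.8]])

```text
time: 6.52
ee_pos: [604.4, -16.1, 278.1]
eef_rot: [-2.919, 1.154, -0.008]
wrist_force: [10.3, -0.3, -3.9]
gripper_width: 49.0
```

```bash
python3 -c "
from sq import *
from st import *
st('w8')
sq(50.4,2.5,8,None,4)"
```

```text
t 6.52 hd 46.9 axis [ 0.  45.3] w 49.0 pad-focus 0.1 pad-lock 51.5 F tool [ 7.7 -6.8  4. ]
 cap [350 296  26  19 419] r 44.6 focus -2.0
b 0.34122761165634685 out 4.64543375668481
1 47.9 [ 0.11 -0.03  0.   -0.27 -0.23  1.48  4.65]
2 45.4 [ 0.21 -0.06  0.   -0.27 -0.23  2.73  4.47]
3 42.9 [ 0.32 -0.08  0.   -0.27 -0.22  3.98  4.29]
4 40.4 [ 0.42 -0.1   0.   -0.28 -0.22  5.23  4.11]
5 37.9 [ 0.52 -0.11  0.   -0.28 -0.22  6.48  3.92]
6 35.4 [ 0.63 -0.12  0.   -0.28 -0.21  7.73  3.74]
7 32.9 [ 0.73 -0.13  0.   -0.28 -0.21  8.98  3.55]
8 30.4 [ 0.84 -0.13  0.   -0.29 -0.21 10.23  3.36]
```

>>> drive_tool(motion=[[0.02,0,0,0,0,1.3,4.62],[0.1,0,0,0,0,2.6,4.44],[0.19,0,0,0,0,3.9,4.26],[0.28,0,0,0,0,5.2,4.08],[0.28,0,0,0,0,5.2,4.08]])

```text
time: 6.98
ee_pos: [607.6, -18.1, 278.3]
eef_rot: [-2.862, 1.284, -0.014]
wrist_force: [13.8, -1.0, -7.6]
gripper_width: 41.9
```

```bash
python3 -c "
from sq import *
from st import *
st('w9',True)
sq(40.4,2.5,8,None,4)"
```

```text
t 6.98 hd 41.7 axis [ 0.4 46.2] w 41.9 pad-focus 0.4 pad-lock 42.0 F tool [ 9.9 -9.6  7.7]
 cap [342 296  25  19 401] r 44.0 focus -2.2
b 0.664200120436444 out 3.9808324490321425
1 37.9 [ 0.12 -0.03  0.   -0.49 -0.36  0.98  3.92]
2 35.4 [ 0.22 -0.06  0.   -0.5  -0.35  2.23  3.74]
3 32.9 [ 0.32 -0.08  0.   -0.5  -0.35  3.48  3.55]
4 30.4 [ 0.43 -0.1   0.   -0.5  -0.34  4.73  3.36]
5 27.9 [ 0.53 -0.12  0.   -0.51 -0.34  5.98  3.17]
6 25.4 [ 0.64 -0.13  0.01 -0.51 -0.33  7.23  2.98]
7 22.9 [ 0.75 -0.14  0.01 -0.51 -0.33  8.48  2.79]
8 20.4 [ 0.85 -0.14  0.01 -0.52 -0.32  9.73  2.59]
```

View pics/w9.png

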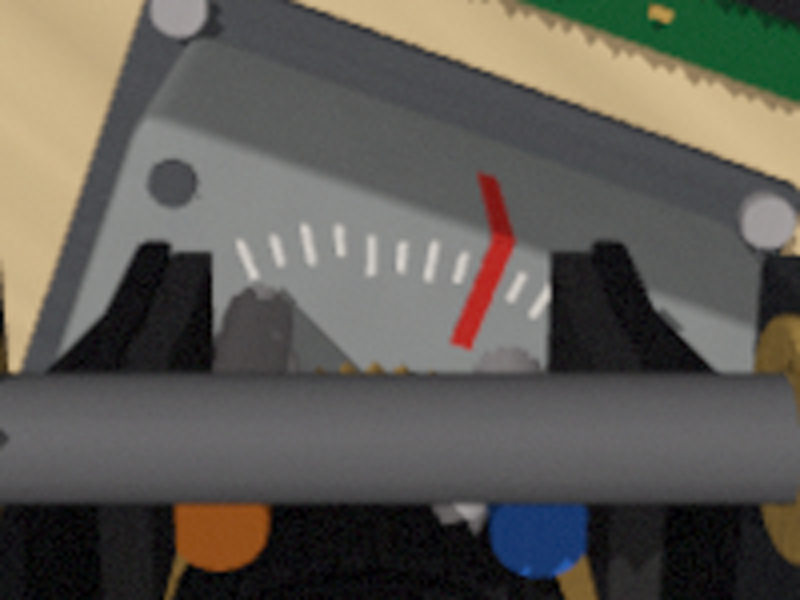

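The crop shows both posts firmly between the pads: orange cap at (222,535), blue cap at (540,540), red line from (460,345) to (505,240). I continue, with a slight anticlockwise bias and relief of the radial drag.

>>> drive_tool(motion=[[0.02,-0.06,0.03,0,0,1.3,3.9],[0.1,-0.1,0.06,0,0,2.6,3.7],[0.2,-0.14,0.06,0,0,3.9,3.5],[0.2,-0.14,0.06,0,0,3.9,3.5]])

```text
time: 7.37
ee_pos: [610.5, -19.5, 278.2]
eef_rot: [-2.816, 1.381, -0.017]
wrist_force: [13.8, -2.4, -6.0]
gripper_width: 35.8
```

```bash
python3 -c "
from sq import *
from st import *
st('w10')
sq(32.9,2.5,6,None,4)"
```

```text
t 7.37 hd 37.8 axis [ 0.8 47.5] w 35.8 pad-focus 1.1 pad-lock 34.4 F tool [10.3 -9.4  6.2]
 cap [336 296  24  19 414] r 44.2 focus -2.0
b 0.913013965233203 out 4.319513795639594
1 30.4 [ 0.12 -0.02  0.   -0.54 -0.45  0.57  3.36]
2 27.9 [ 0.22 -0.04  0.   -0.54 -0.45  1.82  3.17]
3 25.4 [ 0.33 -0.05  0.   -0.55 -0.44  3.07  2.98]
4 22.9 [ 0.43 -0.06  0.   -0.55 -0.43  4.32  2.79]
5 20.4 [ 0.54 -0.06  0.   -0.56 -0.43  5.57  2.59]
6 17.9 [ 0.64 -0.06  0.01 -0.56 -0.42  6.82  2.4 ]
```

>>> drive_tool(motion=[[0.04,-0.04,0.03,0,0,1.0,3.32],[0.13,-0.07,0.05,0,0,2.2,3.13],[0.22,-0.1,0.05,0,0,3.4,2.94],[0.22,-0.1,0.05,0,0,3.4,2.94]])

```text
time: 7.75
ee_pos: [612.9, -21.2, 278.2]
eef_rot: [-2.774, 1.464, -0.019]
wrist_force: [15.2, -3.1, -4.5]
gripper_width: 30.7
```

```bash
python3 -c "
from sq import *
from st import *
st('w11')
sq(25.4,2.5,4,None,4)"
```

```text
t 7.75 hd 34.3 axis [ 0.9 48.4] w 30.7 pad-focus 1.1 pad-lock 27.7 F tool [ 11.1 -10.7   4.7]
 cap [329 296  24  20 426] r 44.0 focus -1.5
b 1.318433536195732 out 4.544035978717815
1 22.9 [ 0.12 -0.01  0.   -0.59 -0.49  0.49  2.79]
2 20.4 [ 0.23 -0.01  0.   -0.6  -0.49  1.74  2.59]
3 17.9 [ 0.33 -0.01  0.   -0.6  -0.48  2.99  2.4 ]
4 15.399999999999999 [ 0.44 -0.    0.   -0.61 -0.47  4.24  2.21]
```

>>> drive_tool(motion=[[0.02,-0.02,0.02,0,0,0.3,2.85],[0.04,-0.04,0.02,0,0,0.6,2.8],[0.04,-0.04,0.02,0,0,0.6,2.8]])

```text
time: 8.05
ee_pos: [613.5, -21.4, 278.2]
eef_rot: [-2.766, 1.479, -0.02]
wrist_force: [13.9, -3.2, -3.0]
gripper_width: 28.8
```

```bash
python3 -c "
from st import *
st('w12')"
```

```text
t 8.05 hd 33.8 axis [ 0.8 48.8] w 28.8 pad-focus 1.7 pad-lock 25.8 F tool [10.3 -9.7  3.2]
 cap [327 296  24  20 431] r 44.1 focus -1.0
```

>>> drive_tool(motion=[[0.06,-0.02,0,0,0,0.7,2.7],[0.12,-0.04,0,0,0,1.3,2.6],[0.12,-0.04,0,0,0,1.3,2.6],[0.12,-0.04,0,0,0,1.3,2.6]])

```text
time: 8.43
ee_pos: [614.4, -22.1, 278.2]
eef_rot: [-2.749, 1.51, -0.019]
wrist_force: [13.2, -3.4, -2.3]
gripper_width: 26.3
```

```bash
python3 -c "
from st import *
st('w13')"
```

```text
t 8.43 hd 32.5 axis [ 0.9 49.1] w 26.3 pad-focus 2.1 pad-lock 23.0 F tool [ 9.9 -9.3  2.5]
 cap [325 296  23  20 423] r 44.0 focus -0.7
```

>>> drive_tool(motion=[[0.05,-0.02,0,0,0,0.6,2.5],[0.08,-0.03,0,0,0,0.9,2.4],[0.08,-0.03,0,0,0,0.9,2.3],[0.08,-0.03,0,0,0,0.9,2.3]])

```text
time: 8.82
ee_pos: [615.0, -22.6, 278.2]
eef_rot: [-2.738, 1.531, -0.019]
wrist_force: [13.1, -2.7, -2.9]
gripper_width: 24.7
```

```bash
python3 -c "
from st import *
st('w14',True)"
```

```text
t 8.82 hd 31.6 axis [ 0.9 49.4] w 24.7 pad-focus 2.3 pad-lock 21.0 F tool [ 9.1 -9.7  3.1]
 cap [323 296  24  21 420] r 43.9 focus -0.7
```

View pics/w14.png

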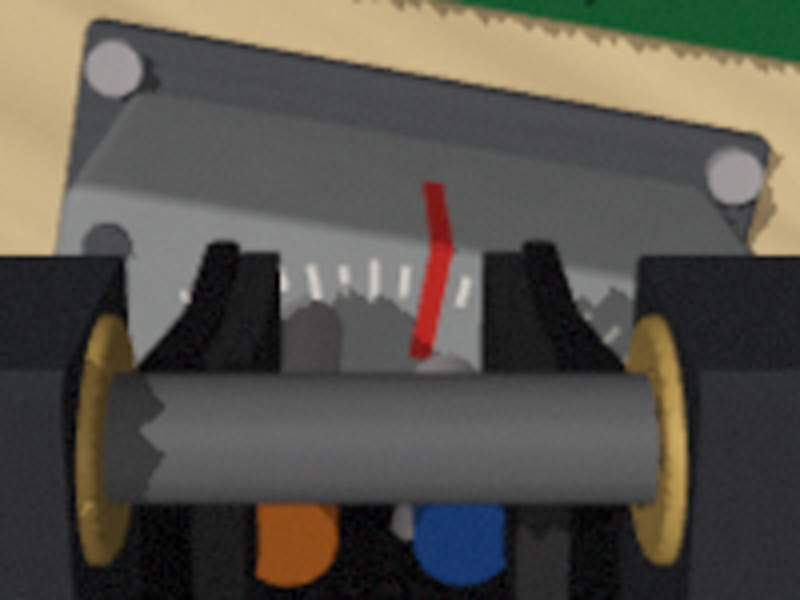

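The crop shows orange at (297,545) and blue at (459,545), close together. The width has stalled at 24.7 mm against a command of 23, so the ring is probably at the stop. I squeeze further with the arm held and check that the width stays put.

>>> drive_tool(motion=[[0,0,0,0,0,0,2.1],[0,0,0,0,0,0,2.1],[0,0,0,0,0,0,2.1]])

```text
time: 9.12
ee_pos: [615.0, -22.6, 278.1]
eef_rot: [-2.738, 1.531, -0.019]
wrist_force: [14.2, -2.4, -2.0]
gripper_width: 25.3
```

```bash
python3 -c "
from st import *
st('w15')"
```

```text
t 9.12 hd 31.6 axis [ 0.9 49.4] w 25.3 pad-focus 1.9 pad-lock 21.4 F tool [  9.4 -10.8   2.2]
 cap [323 296  23  21 420] r 43.6 focus -0.5
```

>>> drive_tool(motion=[[0,0,0,0,0,0,1.8],[0,0,0,0,0,0,1.5],[0,0,0,0,0,0,1.2],[0,0,0,0,0,0,1.0],[0,0,0,0,0,0,1.0],[0,0,0,0,0,0,1.0],[0,0,0,0,0,0,1.0],[0,0,0,0,0,0,1.0]])

```text
time: 9.83
ee_pos: [615.0, -22.5, 278.1]
eef_rot: [-2.738, 1.531, -0.019]
wrist_force: [14.2, -2.5, -3.0]
gripper_width: 24.7
```

```bash
python3 -c "
from st import *
st('w16')"
```

```text
t 9.83 hd 31.6 axis [ 0.9 49.4] w 24.7 pad-focus 2.3 pad-lock 21.1 F tool [  9.6 -10.8   3.2]
 cap [323 296  23  21 418] r 43.6 focus -0.5
```

The ring is at its stop, squeezed at full grip, with the focus lever at about -0.5°. Before letting go I relieve the arm's residual side load so the release doesn't flick the barrel.

>>> drive_tool(motion=[[0.05,-0.05,0,0,0,0,1.0],[0.05,-0.05,0,0,0,0,1.0]])

```text
time: 10.05
ee_pos: [615.3, -22.6, 278.1]
eef_rot: [-2.738, 1.531, -0.017]
wrist_force: [11.9, -2.2, -0.6]
gripper_width: 24.7
```

```bash
python3 -c "
from st import *
st('w17')
s=sense();print(s['ft_torque'],s['wrist_force'])"
```

```text
t 10.05 hd 31.6 axis [ 0.7 49.7] w 24.7 pad-focus 2.0 pad-lock 20.9 F tool [ 8.1 -9.   0.8]
 cap [323 296  23  21 428] r 43.7 focus -0.6
[-0.52832784 -2.51202379  0.42336144] [11.7488524  -3.2066606  -1.60569885]
```

>>> drive_tool(motion=[[0.05,-0.05,0,0,0,-0.3,1.0],[0.1,-0.1,0,0,0,-0.6,1.0],[0.15,-0.15,0,0,0,-0.9,1.0],[0.15,-0.15,0,0,0,-0.9,1.0]])

```text
time: 10.43
ee_pos: [616.1, -22.6, 278.1]
eef_rot: [-2.752, 1.511, -0.01]
wrist_force: [6.8, -2.5, 2.3]
gripper_width: 24.9
```

```bash
python3 -c "
from st import *
st('w18')
s=sense();print(s['ft_torque'],s['wrist_force'])"
```

```text
t 10.43 hd 32.5 axis [-0.5 50.3] w 24.9 pad-focus 1.2 pad-lock 20.2 F tool [ 5.7 -4.4 -2.3]
 cap [323 296  23  21 444] r 44.0 focus -0.8
[-0.45936337 -1.45640629  0.32602914] [ 6.81088279 -2.34765302  3.15885869]
```

>>> drive_tool(motion=[[0.05,-0.04,0,0,0,-0.4,1.0],[0.1,-0.08,-0.03,0,0,-0.8,1.0],[0.14,-0.12,-0.03,0,0,-1.1,1.0],[0.14,-0.12,-0.03,0,0,-1.1,1.0]])

```text
time: 10.82
ee_pos: [616.7, -22.7, 278.0]
eef_rot: [-2.768, 1.486, -0.004]
wrist_force: [3.3, -1.4, 6.8]
gripper_width: 24.8
```

```bash
python3 -c "
from st import *
st('w19')
s=sense();print(s['ft_torque'],s['wrist_force'])"
```

```text
t 10.82 hd 33.6 axis [-1.8 50.8] w 24.8 pad-focus 0.6 pad-lock 19.6 F tool [ 3.  -1.9 -6.8]
 cap [322 296  24  22 456] r 43.9 focus -0.7
[-0.2370706  -0.69112672  0.1875514 ] [ 2.932534   -1.51261274  7.09181757]
```

>>> drive_tool(motion=[[0.07,-0.05,-0.05,0,0,-0.4,1.0],[0.07,-0.05,-0.05,0,0,-0.4,2.6],[0.07,-0.05,-0.05,0,0,-0.4,3.0],[0.07,-0.05,-0.05,0,0,-0.4,3.6],[0.07,-0.05,-0.05,0,0,-0.4,4.5],[0.07,-0.05,-0.05,0,0,-0.4,4.8],[0.07,-0.05,-0.05,0,0,-0.4,4.8]])

```text
time: 11.45
ee_pos: [616.1, -22.6, 276.4]
eef_rot: [2.772, -1.475, -0.004]
wrist_force: [-0.4, 0.0, 0.8]
gripper_width: 45.4
```

```bash
python3 -c "
from st import *
st('w20')"
```

```text
t 11.45 hd 34.0 axis [-1.8 50.3] w 45.4 pad-focus -12.8 pad-lock 33.5 F tool [-0.3  0.4 -0.8]
 cap [324 296  26  22 499] r 44.5 focus -0.9
```

Released with no contact force, and the focus lever stayed at the mark (about -0.9°). I lift straight up.

>>> drive_tool(motion=[[0,0,-1.5,0,0,0,4.8],[0,0,-4,0,0,0,4.8],[0,0,-7,0,0,0,4.8],[0,0,-10,0,0,0,4.8],[0,0,-12.5,0,0,0,4.8],[0,0,-12.5,0,0,0,4.8],[0,0,-12.5,0,0,0,4.8]])

```text
time: 12.08
ee_pos: [616.9, -22.4, 403.7]
eef_rot: [-2.772, 1.475, -0.004]
wrist_force: [-0.5, -0.1, 0.4]
gripper_width: 48.2
```

Run:
```python
from look import *
w=look("w21",False,130); save(w,"w21.png",(220,100,420,250),4)
```

```text
blue [310.8 253.3] [287 241  49  22 433] [582.  -42.8] r 10.8 ang 36.7 depthz 125.4
orange [301.3 212.5] [295 205  14  16 173] [606.  -18.1] r 45.0 ang 43.6 depthz 130.1
red [323.5 187. ] [321 178   6  20  58] [621.1 -30.1] r 51.4 ang 21.8 dir 26.3
t 12.08 [616.9 -22.4 403.7] F [-0.5 -0.1  0.4] w 48.2 barrel 15.56530024562199 phi 6.968042981440796
```

View pics/w21.png

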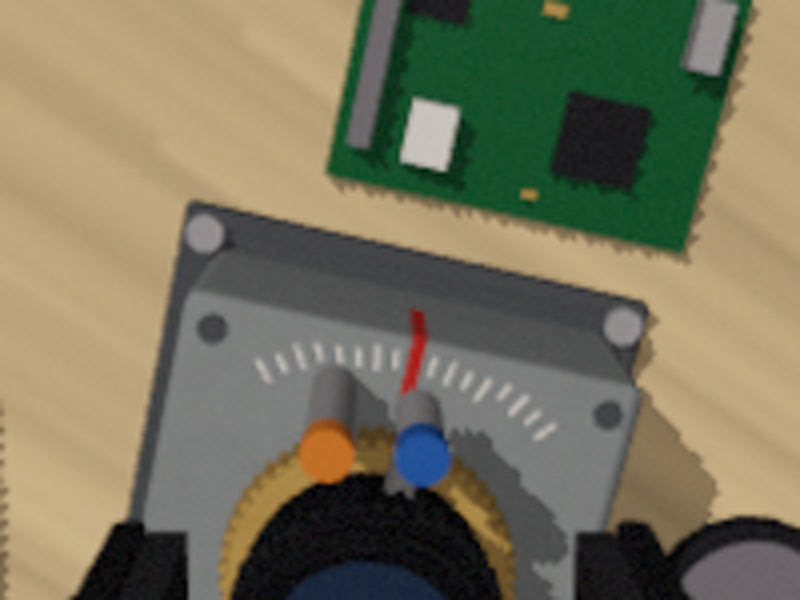

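The crop shows the blue cap at (422,455) beside the red line's foot (408,390), and the orange cap at (327,452). The arm is clear. I compute the final angle numerically.

Run:
```python
from look import *
w=np.load("w21.npy",allow_pickle=True).item()
f=lambda x,y,z:onz(w,220+x/4-.4,100+y/4-.4,z)[:2]
an=lambda p:np.degrees(np.arctan2(*(p-AX)[::-1]))
b=f(422,455,130);o=f(327,452,130);r1=f(408,390,70);r2=f(420,338,70)
print(an(b),np.hypot(*(b-AX)),an(o),an(r1),an(r2),r2-r1,"phi",an(o)-an(b))
c=cam("top"); hsv=cv2.cvtColor(c["f"],cv2.COLOR_RGB2HSV); t0=np.load("t.npy",allow_pickle=True).item()
d=cv2.absdiff(c["f"],t0["f"]).max(2)>60
print("changed px near: cap",d[160:190,372:400].sum(),"board(left part)",d[125:158,312:335].sum(),"driver",d[168:232,276:316].sum())
```

```text
20.38555408281802 44.87245032099516 43.65187505656042 21.327194726738192 21.388424801869096 [11.7804918   4.66180552] phi 23.2663209737424
changed px near: cap 311 board(left part) 257 driver 1
```

```bash
python3 -c "
from plant import *
print(close_job())"
```

```text
the job is handed in; nothing more can be done
None
```

The focus lever is at the red mark, the lock ring is turned home and nipped up against its stop, and the job is handed in at about 12 s of the 53 s allowed.

I swung the focus lever to the mark with one finger. I then squeezed both levers together while shifting the arm so the focus pad stayed put. When the ring stopped, I held the full grip (half of 60 N, so 30 N nominal) for about 0.7 s. I then eased the side load, opened and lifted clear.

**Final checks:**
- **Focus lever:** about 1° clockwise of the mark after release.
- **While tightening:** it stayed within about 2.2° of the mark by the cap measurement. Pad geometry read 1–3° more anticlockwise, so those two disagree slightly, but both stay inside the 5° limit.
- **Lock ring:** it ended 0.41 rad from the focus lever, after about 0.8 rad of travel. The opening stayed at about 25 mm while commanded down to 10 mm, so it was on the stop.
- **Nip force:** I could not measure the force on the lock lever directly. It follows from the fixed grip, at roughly 25–30 N.
- **Other things on the bench:** the screwdriver showed no change in the top view. The top-view difference over the lens cap and circuit board was spoiled, probably by the arm in view. In the wrist view both looked undisturbed. I did not check the jar, basket, spool and bottle again; the arm did not go down near them.

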